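Shim the rocking magnetic stirrer

TASK

The magnetic stirrer rocks because its front left foot has lost its rubber pad. With the fingertips, push the larger of the two wedges along the worktop, thin end first, under that foot until it bears on the foot and the rocking stops, without jacking the stirrer out of level; then press down lightly on the stirrer's top above that corner to prove that it no longer gives, and back away clear. Pick nothing up, do not shove the stirrer along, and leave the beaker on it and everything else where it stands.

Things in the scene. Friction and masses are not known exactly. Their poses are not given: they have to be found in the camera images.
- stirrer: Flat white magnetic stirrer, loose, 1.6 kg, 130 x 130 mm, 51 mm high, roughly square to the robot. Origin: centre of its outline at worktop level; +x from its front (grey fascia, black knob, facing the robot) to its back, +y to its left as the robot sees it. Underside 12 mm above the worktop. Round feet at x, y = +-50 mm: three rubber ones stand on the worktop, the front left one is bare.
- bare_foot (a point): Centre of the flat underside of the bare plastic boss (18 mm diameter) at the stirrer's front left corner, 15 mm in from the front and left faces. It hangs 6 mm above the worktop. Pressed down at this corner with more than about 5 N, the unshimmed stirrer rocks until the boss touches the worktop (about 5 degrees).
- corner_top (a point): Point on the stirrer's flat top plate (122 x 122 mm) above the bare foot, 17 mm in from the front and left faces, 51 mm above the worktop: the place to press. 6 to 15 N is a good test.
- wedge: Larger of two grey ribbed plastic wedges, loose, 60 g, 100 x 36 mm. Origin: centre of its underside; +x points to the thin end (x = +50), at first within 12 degrees of straight ahead of the robot. Thickness falls evenly from 12.5 mm at x = -38 to 1.5 mm at x = +50; it begins to bear on the bare boss when the boss centre is at about x = +23 (give or take 3 mm). Slides freely with under 1 N.
- wedge_heel (a point): Centre of the wedge's flat upright back face, the face to push on: 36 mm wide, 16 mm high (heel block from x = -50 to -38); this point is 8 mm up. Once the wedge bears on the boss, the push needed rises quickly through 3 N; above about 8 N it jacks up or shoves the stirrer. It stays put when let go.
- small_wedge: The smaller grey ribbed wedge, 70 x 24 mm, at most 4.5 mm thick on its slope with an 8 mm heel: too thin for the gap; leave it. It lies to the right of the larger one. Origin: centre of its underside, thin end towards +x.
- beaker: Small glass beaker, 53 mm wide, 71 mm high, standing loose on the back right half of the stirrer's top. Origin: centre of its underside.
- jar_red: Sample jar with a red lid, 48 mm wide, 72 mm high, to the left of the wedges. Origin: centre of its underside.
- jar_white: Sample jar with a white lid, 48 mm wide, 57 mm high, right of the stirrer's front. Origin: centre of its underside.
- jar_blue: Sample jar with a blue lid, 48 mm wide, 72 mm high, right of the stirrer. Origin: centre of its underside.
- tape: Roll of paper tape lying flat, 72 mm wide, 19 mm high, right of the wedges. Origin: centre of its underside.
- stopper: Red-brown rubber stopper, 23 mm wide, 28 mm high, standing right of the wedges. Origin: centre of its underside.
Mind the look-alikes: they are no part of the job. What is shaped like the wedge but orange is not meant.

How it is judged:
On the way, in this order (a step that is already met when the one before it is completed fails the run):
1. the larger wedge lies under the bare front left foot and bears on it, the stirrer level (x of bare_foot in the frame of wedge between -0.005 and 0.045 m and y of bare_foot in the frame of wedge between -0.016 and 0.016 m and contact force between wedge and stirrer above 0.8 N and angle between stirrer's own z axis and vertical below 0.016 rad), for 0.2 s.
2. the fingers press down on the stirrer's top within 40 mm of the point above that foot with more than 5 N and it does not give (x of bare_foot in the frame of wedge between -0.005 and 0.045 m and y of bare_foot in the frame of wedge between -0.016 and 0.016 m and contact force between the fingers and stirrer above 5 N and horizontal distance between the grasp point and corner_top below 0.04 m and height (world z) of the grasp point above 0.056 m and angle between stirrer's own z axis and vertical below 0.02 rad), for 0.2 s.
At the end, for the whole second after the job is handed in: The larger wedge lies flat under the bare front left foot (foot within 16 mm of its centre line, 5 mm behind to 45 mm ahead of its middle) and carries over 0.8 N; stirrer level within 0.016 rad (0.9 degrees), beaker upright, all at rest (all of step 1 and angle between wedge's own z axis and vertical below 0.03 rad and angle between beaker's own z axis and vertical below 0.05 rad and linear speed of each of stirrer, wedge below 0.01 m/s); the robot touches nothing.
It fails at once if the wedge or the stirrer is lifted (its middle more than 8 mm up) (height (world z) of any of wedge, stirrer above 0.008 m).
It fails at once if the wedge is gripped or rammed (more than 25 N from the fingers) (contact force between the fingers and wedge above 25 N).
It fails at once if the stirrer is shoved more than 15 mm (distance of stirrer from where it was at the start of the episode above 0.015 m).
It fails at once if the stirrer is pressed with more than 40 N, which is not lightly (contact force between the fingers and stirrer above 40 N).
It fails at once if something else is moved more than 20 mm: the smaller wedge, the beaker, the red-lidded jar, the white-lidded jar, the blue-lidded jar, the tape roll, the rubber stopper (distance of any of small_wedge, beaker, jar_red, jar_white, jar_blue, tape, stopper from where it was at the start of the episode above 0.02 m).
It also fails if it takes over 61 s, if anything falls off the work surface, if the arm or the gripper's body presses on something with over 40 N, if the wrist force passes 120 N, or if a joint passes its speed limit or range.

ROBOT

A 6-joint arm with a two-finger parallel gripper is mounted at the origin on a cart in front of the work surface, level with it; the furniture and walls round the work are solid. World frame = base frame: x ahead of the robot, y to its left, z up, the work surface at z = 0. Lengths are in m, angles in rad, forces in N, time in s.
With the tool pointing down it reaches from about 0.325 to 0.9 m from the base axis. Payload 3.5 kg.
Tool frame: the origin (TCP) lies at the very end of the fingers, on their centre line; the grasp point (between the pads) lies 19 mm behind it; z points along the fingers, x is the direction in which the jaws open and shut, and the axes are right-handed (so a half turn about z gives the same grasp; the last joint's range is limited). The gripper opens to 85 mm and grips with 20 to 120 N. Pads are 22 mm wide; open, the fingers measure 114 mm over their backs; the gripper's body (76 mm by 85 mm) begins 54 mm behind the grasp point. The pads swing forward as they close: fully open they stand 13 mm farther back than shut.
Start: joints at [1.094, 0.276, -0.026, 1.268, 0, 1.467], TCP at [0.228, 0.582, 0.231] pointing down, gripper open.
Joint ranges: [-3.12, 3.12], [-0.85, 1.88], [-1.08, 1.24], [-1.95, 2.15], [-1.57, 1.53], [-3.14, 3.14]. Speed limits (rad/s): [2.57, 2.57, 3.14, 3.14, 3.14, 3.14].

INTERFACE

Orientations are given as [roll, pitch, yaw] about the fixed x, y, z axes, in that order (R = Rz(yaw) Ry(pitch) Rx(roll)).
In Python, from plant import manip, viewer, ticket gives the robot as it stands.
- The arm moves only by the tool servo_tool, never from a script. Its argument "steps" is a list of rows, each an object of numbers: "x", "y", "z": the shift along the tool's x, y, z in m; "turn": the turn about the tool's z in degrees. A call has 1 to 20 rows; each row shifts and turns the commanded pose from where the row before left it, along the tool's axes as they then stand; what a row does not reach is not made up. A row lasts 1/8 s, in which the tool goes at most 62.5 mm and 10.7 degrees, less where a joint would pass 70% of its speed; a pose out of reach is approached as far as the arm can. A call with a gripper value outside its range is refused whole. "grip" is the opening in per cent of the stroke, from 0 (shut) to 100 (fully open), set as the call begins (left out, the last holds). The fingers move at their own pace and stop on an object; "squeeze" is the grip in N (left out, the last holds). Time passes only in rows, so rows that do not move let the fingers close. It gives the time, the measured TCP pose, the force and the opening at its end, in the units of the state.
- manip.get_obs(): the state, without advancing time (a new reading comes with each control period).
- viewer.snapshot(name): name is "side" or "top"; returns a dict with "color" (384x512x3 uint8, blue, green, red), "fx", "fy", "cx", "cy" (pixels), "world_to_cam" (4x4, takes a point from world to camera coordinates). Camera axes: x right, y up, looking along -z (the intrinsics and any distortion apply to the point x, -y, -z); pixel columns grow to the right and rows downward; lengths in m; the calibration is good to about 2 mm. A picture is of the moment at which its call begins. There is no depth.
- ticket.close_job(): hands the job in, once; it reports no verdict.
The state is a dict: "clock": time; "joints": joint angles; "dq": joint speeds; "tau": joint torques, N m; "eef_pos": TCP position; "ee_rot": TCP orientation; "ft_force": force on the tool from outside, world axes, zero at the start; "torque": the same for the moment, N m; "width": finger opening in m.
Only numpy, scipy, OpenCV 4.12 (cv2) and the standard library are available. Lean on these libraries where they do the work, as an engineer would, in place of code of your own. Each camera call takes 0.05 s, during which the arm holds its last target. There are 200 camera calls.

## Working session

There is one attempt and no reset: what is moved stays moved. The work goes in short steps, Python scripts to look and compute and a tool call to move; the robot and the scene stay as the last step left them, time stands still between calls to the robot, and variables do not carry over. Pictures are saved under pics/ and viewed, about 8 in all and at most 12, crops included, and the job is handed in when it is done.

Besides the shell and the picture viewer there is one more tool, called after "Call:" by a JSON object that holds its "op" and its "data". servo_tool: Moves the arm, as the interface text tells. Its arguments: {"type":"object","properties":{"steps":{"type":"array"},"grip":{"type":"number"},"squeeze":{"type":"number"}},"required":["steps"]}

```bash
mkdir -p pics; cat > h.py <<'E'
import numpy as np, cv2
from plant import manip, viewer, ticket
def snap(n,f):
    s=viewer.snapshot(n); np.savez('pics/'+f+'.npz',**{k:np.array(v) for k,v in s.items()}); cv2.imwrite('pics/'+f+'.png',s['color']); return s
def ray(s,u,v,z):
    T=np.array(s['world_to_cam']); R=T[:3,:3]; c=-R.T@T[:3,3]
    d=R.T@np.array([(u-s['cx'])/s['fx'],-(v-s['cy'])/s['fy'],-1.]); return c+d*(z-c[2])/d[2]
def proj(s,p):
    T=np.array(s['world_to_cam']); q=T[:3,:3]@np.array(p)+T[:3,3]
    return float(s['fx']*q[0]/-q[2]+s['cx']),float(s['cy']+s['fy']*q[1]/q[2])
E
python3 - <<'E'
from h import *
a=snap('top','t0');b=snap('side','s0')
for s in(a,b): print({k:v for k,v in s.items() if k!='color'})
o=manip.get_obs();print(o)
E
```

```text
{'fx': 393.69053784608553, 'fy': 393.69053784608553, 'cx': 256.7282495786765, 'cy': 193.01175460784944, 'world_to_cam': array([[ 0.01937856, -0.99980935, -0.002393  , -0.24575157],
       [ 0.98569596,  0.01870412,  0.16749218, -0.50460149],
       [-0.16741549, -0.00560453,  0.9858705 , -1.05363037],
       [ 0.        ,  0.        ,  0.        ,  1.        ]])}
{'fx': 382.9163399782456, 'fy': 382.9163399782456, 'cx': 254.98145662115007, 'cy': 191.21797994375586, 'world_to_cam': array([[ 9.43659967e-01, -3.30916379e-01, -4.65574740e-04,
        -5.84160070e-01],
       [ 2.14339756e-01,  6.10150316e-01,  7.62741805e-01,
         4.77230418e-04],
       [-2.52119686e-01, -7.19868698e-01,  6.46702963e-01,
        -1.03562925e+00],
       [ 0.00000000e+00,  0.00000000e+00,  0.00000000e+00,
         1.00000000e+00]])}
{'clock': 0.1, 'joints': array([ 1.09362990e+00,  2.77068809e-01, -2.77262376e-02,  1.26801939e+00,
       -4.40607332e-06,  1.46741610e+00]), 'dq': array([-0.0008117 , -0.00029988,  0.00311274, -0.00030065, -0.00175093,
       -0.0010298 ]), 'tau': array([ 4.85306955e-04, -4.46707571e+01,  2.96129626e+01,  8.40777793e-03,
       -9.12990276e-05,  2.01572625e-06]), 'eef_pos': array([0.22788845, 0.58121694, 0.2302724 ]), 'ee_rot': array([-3.14138877e+00,  2.00779523e-03,  1.19701034e+00]), 'ft_force': array([ 0.34767683, -0.69723646, -0.00471059]), 'torque': array([-0.00949942, -0.01283232,  0.00970247]), 'width': 0.08527882441014122}
```

View pics/t0.png

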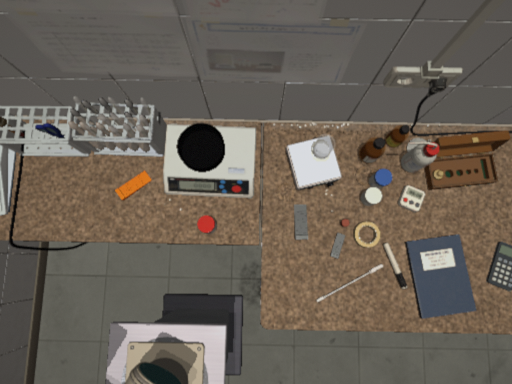

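View pics/s0.png

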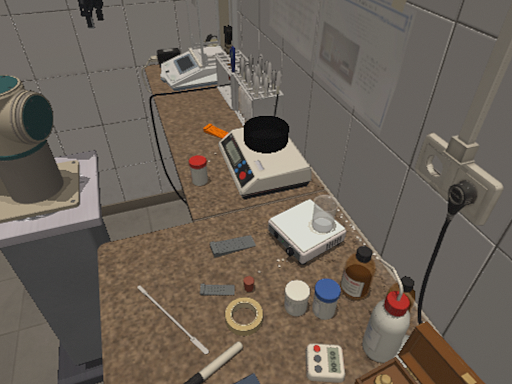

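The top view shows the larger grey wedge at about (301,222) and the stirrer at (314,162). Things that could be mistaken for the wedge are the small grey wedge at (338,245) and the orange block at (133,185). By the description I choose (301,222), and I'll check it in a close crop.

```bash
python3 - <<'E'
from h import *
a=cv2.imread('pics/t0.png')[125:265,275:400];b=cv2.imread('pics/s0.png')[190:305,190:355]
A=cv2.resize(a,None,fx=4.2,fy=4.2,interpolation=2);cv2.imwrite('pics/c1.png',A)
B=cv2.resize(b,None,fx=4.8,fy=4.8,interpolation=2);cv2.imwrite('pics/c2.png',B)
E
```

```text
(no output)
```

View pics/c1.png

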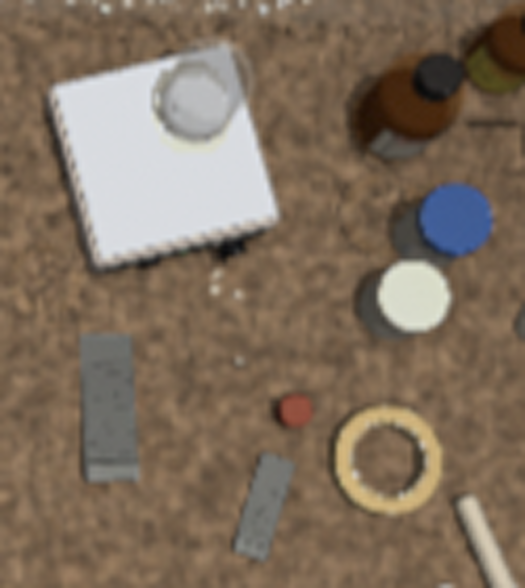

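View pics/c2.png

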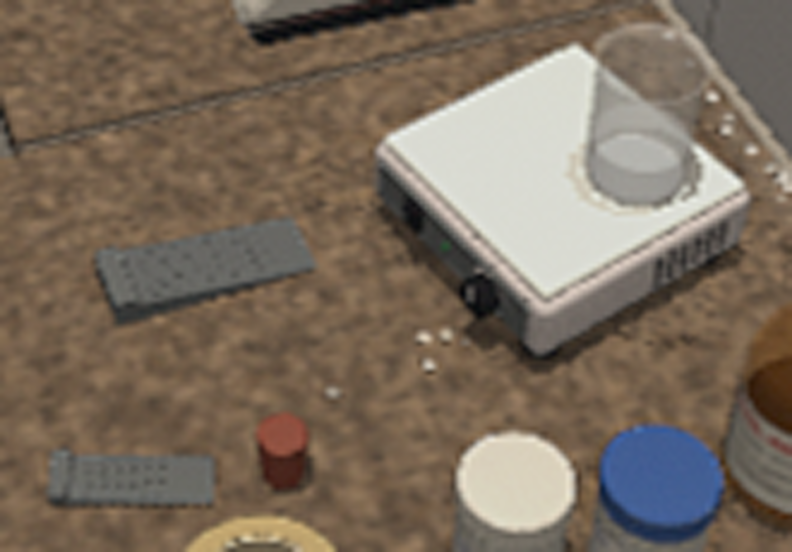

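The crops confirm it. The larger wedge has its thin end at crop 1 (81..129,335) and its heel at (88..138,479). The stirrer top's front left corner is at (100,268).

```bash
cat >> h.py <<'E'
def load(f): return dict(np.load('pics/'+f+'.npz'))
def rect(P,a,b):  # fit: centre, yaw of known rect from corners (front-left? mean based)
    pass
E
python3 - <<'E'
from h import *
s=load('t0');t=load('s0')
def P(X,Y,z): return ray(s,(X+.5)/4.2-.5+275,(Y+.5)/4.2-.5+125,z)
def Q(X,Y,z): return ray(t,(X+.5)/4.8-.5+190,(Y+.5)/4.8-.5+190,z)
st=[P(52,92,.05),P(228,45,.05),P(277,215,.05),P(100,268,.05)]  # BL-left, back-right, front-right, front-left
tt=[Q(575,45,.05),Q(748,195,.05),Q(540,308,.05),Q(379,155,.05)]
print('wedge top thin',P(81,336,.0015),P(129,334,.0015),'heel',P(88,480,.016),P(138,478,.016))
print('wedge side thin',Q(290,220,.0015),Q(313,267,.0015),'heel',Q(97,259,.016),Q(119,308,.016))
for c in st,tt:
    c=np.array(c)[:,:2]; print(c.round(4).tolist())
    yaw=np.arctan2(*((c[0]-c[3]+c[1]-c[2])[::-1])); yaw2=np.arctan2(*((c[0]-c[1]+c[3]-c[2])[::-1]))-np.pi/2
    m=c.mean(0); y=(yaw+yaw2)/2; R=np.array([[np.cos(y),-np.sin(y)],[np.sin(y),np.cos(y)]])
    print('stir',m,np.degrees([yaw,yaw2]),'boss',m+R@[-.05,.05],'ctop',m+R@[-.048,.048])
for n,p in dict(small=P(265,505,.004),red=ray(s,206,224,.072),stop=P(295,410,.028),white=P(414,296,.057),blue=P(455,220,.072),tape=P(388,459,.019)).items(): print(n,p[:2].round(3))
E
```

```text
wedge top thin [ 0.48434394 -0.34326564  0.0015    ] [ 0.48635074 -0.37609307  0.0015    ] heel [ 0.38564374 -0.34696028  0.016     ] [ 0.38760866 -0.38022404  0.016     ]
wedge side thin [ 0.48551877 -0.34517956  0.0015    ] [ 0.48606319 -0.37801653  0.0015    ] heel [ 0.38702525 -0.35160287  0.016     ] [ 0.38919368 -0.38422567  0.016     ]
[[0.6425, -0.3188], [0.6775, -0.4373], [0.5609, -0.4684], [0.523, -0.3512]]
stir [ 0.60095297 -0.39395261] [15.0599856  17.20263008] boss [ 0.53902961 -0.35981321] ctop [ 0.54150655 -0.36117879]
[[0.6471, -0.3216], [0.6773, -0.4439], [0.5575, -0.474], [0.5248, -0.3625]]
stir [ 0.60167071 -0.40051607] [16.34292367 15.06928445] boss [ 0.54000242 -0.36591808] ctop [ 0.54246915 -0.367302  ]
small [ 0.372 -0.467]
red [ 0.418 -0.102]
stop [ 0.434 -0.483]
white [ 0.507 -0.555]
blue [ 0.555 -0.579]
tape [ 0.403 -0.546]
```

Call:
{"op": "servo_tool", "data": {"steps": [{"turn": -8},{"turn": -8},{"turn": -8},{"x": -0.05,"y": 0.04},{"x": -0.05,"y": 0.04},{"x": -0.05,"y": 0.04},{"x": -0.05,"y": 0.04},{"x": -0.05,"y": 0.04},{"x": -0.05,"y": 0.04},{"x": -0.05},{"x": -0.05},{"x": -0.05},{"x": -0.05},{"x": -0.05},{"x": -0.05},{"x": -0.05,"y": -0.02},{"x": -0.05,"y": -0.02},{"x": -0.05,"y": -0.02},{"x": -0.05,"y": -0.02},{"x": -0.05,"y": -0.02}], "grip": 0}}

```text
schema error: expected keys x, y, z, turn
```

Call:
{"op": "servo_tool", "data": {"steps": [{"x": 0,"y": 0,"z": 0,"turn": -8},{"x": 0,"y": 0,"z": 0,"turn": -8},{"x": 0,"y": 0,"z": 0,"turn": -8},{"x": -0.04,"y": 0.04,"z": 0,"turn": 0},{"x": -0.04,"y": 0.04,"z": 0,"turn": 0},{"x": -0.05,"y": 0.03,"z": 0,"turn": 0},{"x": -0.05,"y": 0.03,"z": 0,"turn": 0},{"x": -0.05,"y": 0.03,"z": 0,"turn": 0},{"x": -0.05,"y": 0.03,"z": 0,"turn": 0},{"x": -0.05,"y": 0.02,"z": 0,"turn": 0},{"x": -0.05,"y": 0,"z": 0,"turn": 0},{"x": -0.05,"y": 0,"z": 0,"turn": 0},{"x": -0.05,"y": 0,"z": 0,"turn": 0},{"x": -0.05,"y": 0,"z": 0,"turn": 0},{"x": -0.05,"y": 0,"z": 0,"turn": 0},{"x": -0.05,"y": 0,"z": 0,"turn": 0},{"x": -0.05,"y": -0.02,"z": 0,"turn": 0},{"x": -0.05,"y": -0.02,"z": 0,"turn": 0},{"x": -0.05,"y": -0.02,"z": 0,"turn": 0},{"x": -0.05,"y": -0.02,"z": 0,"turn": 0}], "grip": 0}}

```text
clock: 2.6
eef_pos: [0.4044, -0.2424, 0.231]
ee_rot: [-3.141, -0.0, 1.616]
ft_force: [1.5, -0.2, 0.7]
width: 0.0
```

Call:
{"op": "servo_tool", "data": {"steps": [{"x": -0.041,"y": -0.022,"z": 0.02,"turn": 0},{"x": -0.041,"y": -0.022,"z": 0.02,"turn": 0},{"x": -0.041,"y": -0.022,"z": 0.02,"turn": 0},{"x": 0,"y": 0,"z": 0.04,"turn": 0},{"x": 0,"y": 0,"z": 0.04,"turn": 0},{"x": 0,"y": 0,"z": 0.03,"turn": 0},{"x": 0,"y": 0,"z": 0,"turn": 0},{"x": 0,"y": 0,"z": 0,"turn": 0}]}}

```text
clock: 3.6
eef_pos: [0.3455, -0.3674, 0.0621]
ee_rot: [3.141, 0.001, 1.616]
ft_force: [1.2, -0.2, 0.4]
width: -0.0003
```

```bash
python3 - <<'E'
from h import *
a=snap('top','t1')['color'][165:265,275:375];b=snap('side','s1')['color'][190:305,190:355]
A=cv2.resize(a,None,fx=4,fy=4,interpolation=2);B=cv2.resize(b,(400,279),interpolation=2)
C=np.zeros((400,800,3),np.uint8);C[:,:400]=A;C[:279,400:]=B
cv2.imwrite('pics/c3.png',C);o=manip.get_obs();print(o['eef_pos'],o['ee_rot'],o['ft_force'])
E
```

```text
[ 0.34609364 -0.3681036   0.0629783 ] [3.13984070e+00 2.69096145e-03 1.61600862e+00] [-0.53489836  0.35183522 -0.68373313]
```

View pics/c3.png

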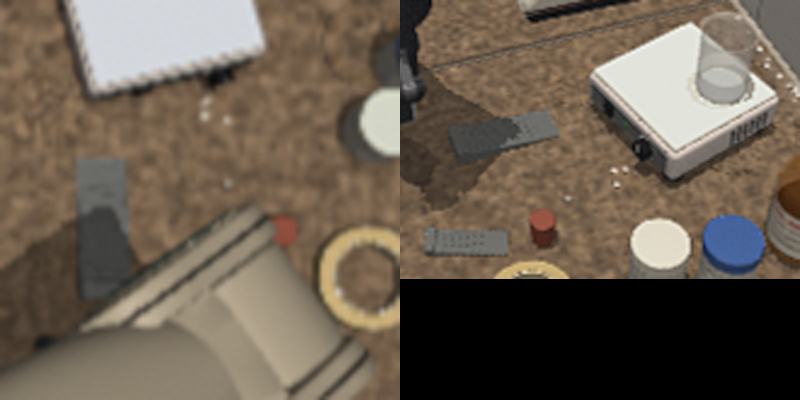

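The wedge is undisturbed and the arm is clear of the other objects. The fingers stand behind the heel, so I'll lower them and approach.

Call:
{"op": "servo_tool", "data": {"steps": [{"x": 0,"y": 0,"z": 0.03,"turn": 0},{"x": 0,"y": 0,"z": 0.015,"turn": 0},{"x": 0,"y": 0,"z": 0.009,"turn": 0},{"x": 0,"y": 0,"z": 0,"turn": 0},{"x": 0,"y": 0.006,"z": 0,"turn": 0},{"x": 0,"y": 0.006,"z": 0,"turn": 0},{"x": 0,"y": 0.005,"z": 0,"turn": 0},{"x": 0,"y": 0.005,"z": 0,"turn": 0},{"x": 0,"y": 0.005,"z": 0,"turn": 0},{"x": 0,"y": 0.005,"z": 0,"turn": 0},{"x": 0,"y": 0.005,"z": 0,"turn": 0},{"x": 0,"y": 0.005,"z": 0,"turn": 0},{"x": 0,"y": 0.005,"z": 0,"turn": 0},{"x": 0,"y": 0,"z": 0,"turn": 0}]}}

```text
clock: 5.45
eef_pos: [0.3926, -0.3649, 0.0074]
ee_rot: [3.141, 0.0, 1.616]
ft_force: [0.3, -0.6, 0.1]
width: 0.0002
```

```bash
python3 - <<'E'
from h import *
a=snap('top','t2')['color'][165:265,275:375];b=snap('side','s2')['color'][190:305,190:355]
A=cv2.resize(a,None,fx=4,fy=4,interpolation=2);B=cv2.resize(b,(400,279),interpolation=2)
C=np.zeros((400,800,3),np.uint8);C[:,:400]=A;C[:279,400:]=B
cv2.imwrite('pics/c4.png',C);o=manip.get_obs();print(o['eef_pos'],o['ee_rot'],o['ft_force'])
E
```

```text
[ 0.39216426 -0.36470961  0.00730466] [ 3.14145984e+00 -6.47709563e-05  1.61600676e+00] [-0.34438819 -0.04361774  0.46028593]
```

View pics/c4.png

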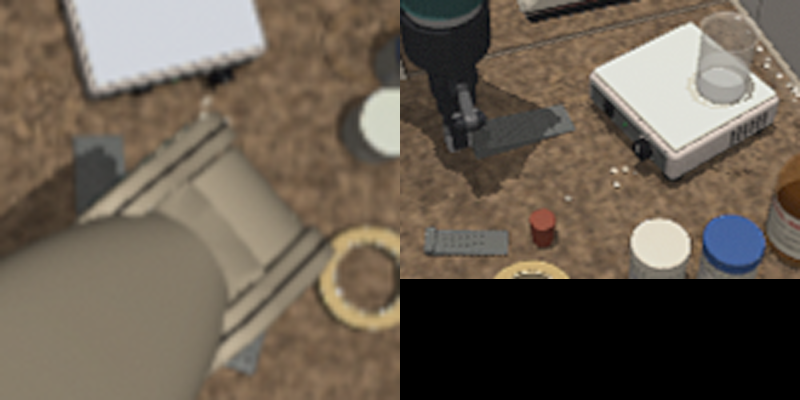

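The thin end now stands at crop (75..122,137), so the wedge moves with the fingers. I'll work out what is left to push.

```bash
python3 - <<'E'
from h import *
s=load('t2')
P=lambda X,Y,z: ray(s,(X+.5)/4-.5+275,(Y+.5)/4-.5+165,z)
s1=load('t1')
print(P(75,138,.0015),P(122,136,.0015), 'before',P(78,159,.0015),P(126,158,.0015))
print('front left top corner',P(96,96,.05))
E
```

```text
[ 0.5002886  -0.34168333  0.0015    ] [ 0.50238931 -0.37551389  0.0015    ] before [ 0.48506394 -0.3438958   0.0015    ] [ 0.48644587 -0.37836731  0.0015    ]
front left top corner [ 0.52242321 -0.35179443  0.05      ]
```

Call:
{"op": "servo_tool", "data": {"steps": [{"x": -0.0005,"y": 0.005,"z": 0,"turn": 0},{"x": -0.0005,"y": 0.005,"z": 0,"turn": 0},{"x": -0.0005,"y": 0.005,"z": 0,"turn": 0},{"x": -0.0005,"y": 0.005,"z": 0,"turn": 0},{"x": -0.0005,"y": 0.005,"z": 0,"turn": 0},{"x": -0.0005,"y": 0.005,"z": 0,"turn": 0},{"x": -0.0005,"y": 0.005,"z": 0,"turn": 0},{"x": -0.0005,"y": 0.005,"z": 0,"turn": 0},{"x": -0.0005,"y": 0.005,"z": 0,"turn": 0},{"x": -0.0005,"y": 0.004,"z": 0,"turn": 0},{"x": 0,"y": 0.003,"z": 0,"turn": 0},{"x": 0,"y": 0,"z": 0,"turn": 0}]}}

```text
clock: 7.05
eef_pos: [0.4446, -0.3674, 0.0073]
ee_rot: [3.141, 0.0, 1.616]
ft_force: [0.4, -0.8, 0.1]
width: -0.0001
```

```bash
python3 - <<'E'
from h import *
a=snap('top','t3')['color'][135:235,275:375];b=snap('side','s3')['color'][190:305,190:355]
A=cv2.resize(a,None,fx=4,fy=4,interpolation=2);B=cv2.resize(b,(400,279),interpolation=2)
C=np.zeros((400,800,3),np.uint8);C[:,:400]=A;C[:279,400:]=B
cv2.imwrite('pics/c5.png',C)
for i in range(6):
  o=manip.get_obs();print(o['eef_pos'],o['ft_force']); viewer.snapshot('top')
E
```

```text
[ 0.44427732 -0.36737132  0.00732331] [-0.24576452 -0.18311045 -0.36051219]
[ 0.44421164 -0.36739389  0.00734059] [ 1.01268671 -0.78934273  0.48045523]
[ 0.44416447 -0.36736618  0.00732166] [0.30382171 0.56939678 0.46699196]
[ 0.44413589 -0.36736143  0.00733705] [ 0.25050357  0.05659314 -0.56220036]
[ 0.44414565 -0.36738254  0.00733455] [ 0.390158   -0.63477362 -0.64909019]
[ 0.44412264 -0.3673945   0.00731473] [ 0.47535596  0.24200627 -0.04511662]
```

View pics/c5.png

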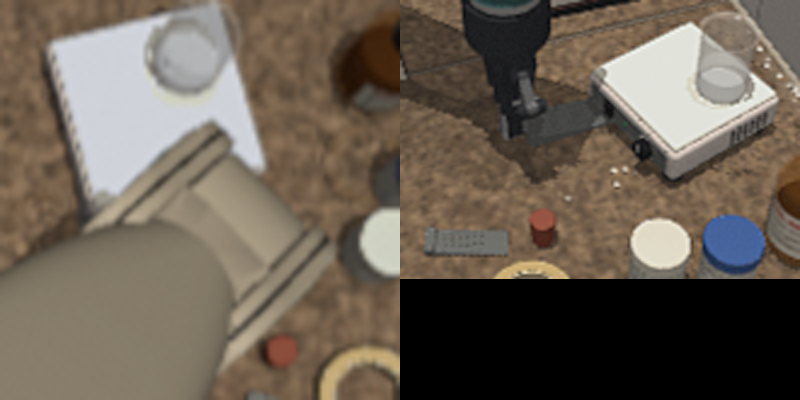

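The thin end is under the front left corner and nothing else has moved. Next are small steps while watching the force.

Call:
{"op": "servo_tool", "data": {"steps": [{"x": -0.0001,"y": 0.0015,"z": 0,"turn": 0},{"x": -0.0001,"y": 0.0015,"z": 0,"turn": 0},{"x": -0.0001,"y": 0.0015,"z": 0,"turn": 0},{"x": -0.0001,"y": 0.0015,"z": 0,"turn": 0},{"x": 0,"y": 0,"z": 0,"turn": 0}]}}

```text
clock: 8.07
eef_pos: [0.4505, -0.3676, 0.0073]
ee_rot: [3.141, 0.0, 1.616]
ft_force: [0.7, -0.2, 0.2]
width: 0.0002
```

Call:
{"op": "servo_tool", "data": {"steps": [{"x": 0,"y": 0.001,"z": 0,"turn": 0},{"x": 0,"y": 0.001,"z": 0,"turn": 0},{"x": 0,"y": 0,"z": 0,"turn": 0}]}}

```text
clock: 8.45
eef_pos: [0.4524, -0.3674, 0.0073]
ee_rot: [3.141, 0.0, 1.616]
ft_force: [-0.2, 0.6, 0.5]
width: -0.0006
```

Call:
{"op": "servo_tool", "data": {"steps": [{"x": 0,"y": 0.001,"z": 0,"turn": 0},{"x": 0,"y": 0.001,"z": 0,"turn": 0},{"x": 0,"y": 0,"z": 0,"turn": 0}]}}

```text
clock: 8.82
eef_pos: [0.4545, -0.3674, 0.0073]
ee_rot: [3.141, 0.0, 1.616]
ft_force: [0.8, 0.2, 0.6]
width: 0.0004
```

Call:
{"op": "servo_tool", "data": {"steps": [{"x": 0,"y": 0.001,"z": 0,"turn": 0},{"x": 0,"y": 0,"z": 0,"turn": 0}]}}

```text
clock: 9.07
eef_pos: [0.4553, -0.3673, 0.0073]
ee_rot: [3.141, -0.0, 1.616]
ft_force: [0.5, -0.4, 0.2]
width: 0.0
```

Call:
{"op": "servo_tool", "data": {"steps": [{"x": 0,"y": 0.001,"z": 0,"turn": 0},{"x": 0,"y": 0,"z": 0,"turn": 0}]}}

```text
clock: 9.32
eef_pos: [0.4564, -0.3673, 0.0073]
ee_rot: [3.141, -0.0, 1.616]
ft_force: [-0.3, -0.7, -0.1]
width: 0.0001
```

Call:
{"op": "servo_tool", "data": {"steps": [{"x": 0,"y": 0.001,"z": 0,"turn": 0},{"x": 0,"y": 0,"z": 0,"turn": 0}]}}

```text
clock: 9.57
eef_pos: [0.4574, -0.3672, 0.0073]
ee_rot: [3.141, -0.0, 1.616]
ft_force: [-0.9, 0.5, 0.1]
width: 0.0002
```

Call:
{"op": "servo_tool", "data": {"steps": [{"x": 0,"y": 0.001,"z": 0,"turn": 0},{"x": 0,"y": 0,"z": 0,"turn": 0}]}}

```text
clock: 9.82
eef_pos: [0.4584, -0.3672, 0.0073]
ee_rot: [3.141, -0.0, 1.616]
ft_force: [-0.3, 1.1, -0.4]
width: 0.0003
```

Call:
{"op": "servo_tool", "data": {"steps": [{"x": 0,"y": 0.001,"z": 0,"turn": 0},{"x": 0,"y": 0,"z": 0,"turn": 0}]}}

```text
clock: 10.07
eef_pos: [0.4594, -0.3671, 0.0073]
ee_rot: [3.141, -0.0, 1.616]
ft_force: [-1.3, -0.5, -0.4]
width: -0.0002
```

Call:
{"op": "servo_tool", "data": {"steps": [{"x": 0,"y": 0.001,"z": 0,"turn": 0},{"x": 0,"y": 0,"z": 0,"turn": 0}]}}

```text
clock: 10.32
eef_pos: [0.4604, -0.3671, 0.0073]
ee_rot: [3.141, 0.0, 1.616]
ft_force: [-0.1, 0.6, 0.5]
width: 0.0005
```

```bash
cat >> h.py <<'E'
def avg(n=8):
    F=[]
    for i in range(n): viewer.snapshot('top'); F.append(manip.get_obs()['ft_force'])
    return np.mean(F,0).round(2), manip.get_obs()['eef_pos'].round(4), manip.get_obs()['clock']
E
python3 -c "
from h import *
print(avg())"
```

```text
(array([-0.18, -0.22,  0.16]), array([ 0.4603, -0.3671,  0.0074]), 10.725)
```

Call:
{"op": "servo_tool", "data": {"steps": [{"x": 0,"y": 0.001,"z": 0,"turn": 0},{"x": 0,"y": 0,"z": 0,"turn": 0}]}}

```text
clock: 10.98
eef_pos: [0.4611, -0.367, 0.0073]
ee_rot: [-3.141, 0.0, 1.616]
ft_force: [-0.6, -0.6, 0.7]
width: 0.0003
```

Call:
{"op": "servo_tool", "data": {"steps": [{"x": 0,"y": 0.001,"z": 0,"turn": 0},{"x": 0,"y": 0,"z": 0,"turn": 0}]}}

```text
clock: 11.22
eef_pos: [0.4617, -0.3669, 0.0073]
ee_rot: [-3.14, -0.0, 1.616]
ft_force: [-2.7, 0.4, 2.2]
width: -0.0002
```

Call:
{"op": "servo_tool", "data": {"steps": [{"x": 0,"y": 0.001,"z": 0,"turn": 0},{"x": 0,"y": 0,"z": 0,"turn": 0}]}}

```text
clock: 11.48
eef_pos: [0.4623, -0.3669, 0.0073]
ee_rot: [-3.14, -0.0, 1.615]
ft_force: [-5.5, -0.6, 3.3]
width: -0.0003
```

```bash
python3 -c "
from h import *
print(avg(4))"
```

```text
(array([-5.18,  0.23,  3.42]), array([ 0.4623, -0.3669,  0.0073]), 11.675)
```

The wedge bears on the boss with about 5 N of push. I'll back off, lift, and look.

Call:
{"op": "servo_tool", "data": {"steps": [{"x": 0,"y": -0.001,"z": 0,"turn": 0},{"x": 0,"y": -0.002,"z": 0,"turn": 0},{"x": 0,"y": -0.01,"z": 0,"turn": 0},{"x": 0,"y": -0.02,"z": 0,"turn": 0},{"x": 0,"y": 0,"z": -0.03,"turn": 0},{"x": 0,"y": 0,"z": -0.05,"turn": 0},{"x": 0,"y": 0,"z": -0.05,"turn": 0},{"x": 0,"y": -0.04,"z": 0,"turn": 0},{"x": 0,"y": -0.04,"z": 0,"turn": 0},{"x": 0,"y": 0,"z": 0,"turn": 0}]}}

```text
clock: 12.92
eef_pos: [0.347, -0.371, 0.1369]
ee_rot: [-3.14, -0.002, 1.613]
ft_force: [0.4, -0.4, -0.6]
width: 0.0001
```

```bash
python3 - <<'E'
from h import *
a=snap('top','t4')['color'][135:235,275:375];b=snap('side','s4')['color'][190:305,190:355]
A=cv2.resize(a,None,fx=4,fy=4,interpolation=2);B=cv2.resize(b,(400,279),interpolation=2)
C=np.zeros((400,800,3),np.uint8);C[:,:400]=A;C[:279,400:]=B
cv2.imwrite('pics/c6.png',C); print(avg(4))
E
```

```text
(array([ 0.42, -0.24, -0.11]), array([ 0.351 , -0.3722,  0.1373]), 13.225)
```

View pics/c6.png

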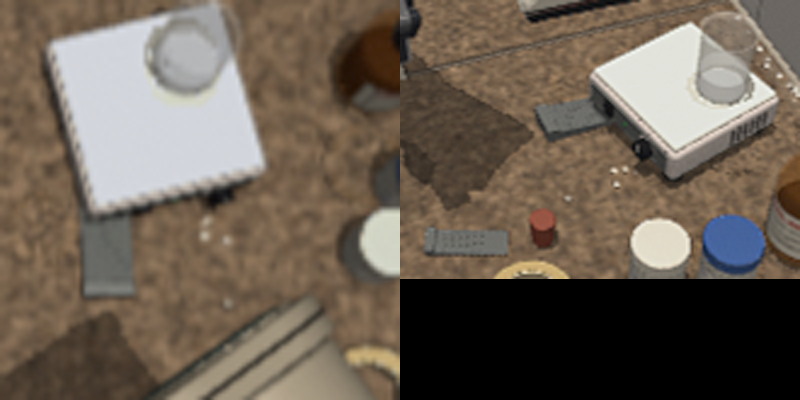

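The wedge sits under the front left corner with its heel at crop (84..133,297). The stirrer and beaker haven't moved.

```bash
python3 - <<'E'
from h import *
s=load('t4');P=lambda X,Y,z: ray(s,(X+.5)/4-.5+275,(Y+.5)/4-.5+135,z)
h1,h2=P(84,298,.008),P(133,296,.008); print(h1,h2,(h1+h2)/2,'corner',P(96,212,.05),P(47,45,.05),P(264,165,.05))
print('top-edge',P(84,298,.016),'left edge',P(82,240,.008))
E
```

```text
[ 0.47054896 -0.34762893  0.008     ] [ 0.47265162 -0.3825449   0.008     ] [ 0.47160029 -0.36508691  0.008     ] corner [ 0.52523807 -0.35179003  0.05      ] [ 0.6443261  -0.31706616  0.05      ] [ 0.56070026 -0.46856684  0.05      ]
top-edge [ 0.46950975 -0.34687206  0.016     ] left edge [ 0.51243571 -0.346076    0.008     ]
```

Call:
{"op": "servo_tool", "data": {"steps": [{"x": 0,"y": 0.04,"z": 0,"turn": 0},{"x": 0,"y": 0.05,"z": 0,"turn": 0},{"x": 0,"y": 0.05,"z": 0,"turn": 0},{"x": 0,"y": 0.049,"z": 0,"turn": 0},{"x": 0,"y": 0,"z": 0.03,"turn": 0},{"x": 0,"y": 0,"z": 0.03,"turn": 0},{"x": 0,"y": 0,"z": 0.016,"turn": 0},{"x": 0,"y": 0,"z": 0,"turn": 0},{"x": 0,"y": 0,"z": 0,"turn": 0}]}}

```text
clock: 14.35
eef_pos: [0.5399, -0.3641, 0.0624]
ee_rot: [3.14, 0.001, 1.616]
ft_force: [-0.4, 0.4, -0.4]
width: 0.0001
```

Call:
{"op": "servo_tool", "data": {"steps": [{"x": 0,"y": 0,"z": 0.003,"turn": 0},{"x": 0,"y": 0,"z": 0.003,"turn": 0},{"x": 0,"y": 0,"z": 0.002,"turn": 0},{"x": 0,"y": 0,"z": 0.001,"turn": 0},{"x": 0,"y": 0,"z": 0,"turn": 0}]}}

```text
clock: 14.98
eef_pos: [0.539, -0.3634, 0.0522]
ee_rot: [-3.141, -0.0, 1.616]
ft_force: [-0.4, 0.2, -0.2]
width: 0.0002
```

Call:
{"op": "servo_tool", "data": {"steps": [{"x": 0,"y": 0,"z": 0.001,"turn": 0},{"x": 0,"y": 0,"z": 0,"turn": 0}]}}

```text
clock: 15.22
eef_pos: [0.5391, -0.3635, 0.0512]
ee_rot: [-3.141, -0.0, 1.616]
ft_force: [0.2, 0.4, 0.3]
width: 0.0
```

Call:
{"op": "servo_tool", "data": {"steps": [{"x": 0,"y": 0,"z": 0.0005,"turn": 0},{"x": 0,"y": 0,"z": 0,"turn": 0}]}}

```text
clock: 15.48
eef_pos: [0.5392, -0.3636, 0.0509]
ee_rot: [3.141, 0.0, 1.616]
ft_force: [-0.5, -0.2, 0.0]
width: 0.0001
```

Call:
{"op": "servo_tool", "data": {"steps": [{"x": 0,"y": 0,"z": 0.0005,"turn": 0},{"x": 0,"y": 0,"z": 0,"turn": 0}]}}

```text
clock: 15.72
eef_pos: [0.5392, -0.3636, 0.0508]
ee_rot: [3.141, 0.0, 1.616]
ft_force: [-1.3, 1.1, 4.4]
width: -0.0
```

Call:
{"op": "servo_tool", "data": {"steps": [{"x": 0,"y": 0,"z": 0.0005,"turn": 0},{"x": 0,"y": 0,"z": 0,"turn": 0}]}}

```text
clock: 15.98
eef_pos: [0.5392, -0.3636, 0.0508]
ee_rot: [3.141, 0.0, 1.616]
ft_force: [-2.4, 0.6, 6.4]
width: 0.0
```

Call:
{"op": "servo_tool", "data": {"steps": [{"x": 0,"y": 0,"z": 0.0005,"turn": 0},{"x": 0,"y": 0,"z": 0,"turn": 0}]}}

```text
clock: 16.23
eef_pos: [0.5392, -0.3636, 0.0508]
ee_rot: [3.141, 0.0, 1.616]
ft_force: [-2.7, 0.9, 8.6]
width: -0.0002
```

Call:
{"op": "servo_tool", "data": {"steps": [{"x": 0,"y": 0,"z": 0.0005,"turn": 0},{"x": 0,"y": 0,"z": 0,"turn": 0},{"x": 0,"y": 0,"z": 0,"turn": 0}]}}

```text
clock: 16.6
eef_pos: [0.5392, -0.3636, 0.0507]
ee_rot: [3.141, 0.0, 1.616]
ft_force: [-4.0, 1.5, 10.4]
width: 0.0
```

```bash
python3 -c "
from h import *
print(avg(5))"
```

```text
(array([-3.71,  2.45, 11.62]), array([ 0.5392, -0.3636,  0.0507]), 16.85)
```

It holds at about 11 N with no give (z stays at 0.0507). I'll release straight up and clear.

Call:
{"op": "servo_tool", "data": {"steps": [{"x": 0,"y": 0,"z": -0.003,"turn": 0},{"x": 0,"y": 0,"z": -0.01,"turn": 0},{"x": 0,"y": 0,"z": -0.03,"turn": 0},{"x": 0,"y": 0,"z": -0.05,"turn": 0},{"x": 0,"y": -0.02,"z": -0.05,"turn": 0},{"x": 0,"y": -0.05,"z": 0,"turn": 0},{"x": 0,"y": -0.05,"z": 0,"turn": 0},{"x": 0.03,"y": -0.04,"z": 0,"turn": 0},{"x": 0.03,"y": 0,"z": 0,"turn": 0},{"x": 0,"y": 0,"z": 0,"turn": 0},{"x": 0,"y": 0,"z": 0,"turn": 0},{"x": 0,"y": 0,"z": 0,"turn": 0}]}}

```text
clock: 18.35
eef_pos: [0.3773, -0.3118, 0.192]
ee_rot: [3.141, 0.001, 1.616]
ft_force: [-0.7, 0.1, -0.1]
width: 0.0001
```

```bash
python3 - <<'E'
from h import *
a=snap('top','t5')['color'][135:235,275:375];b=snap('side','s5')['color'][190:305,190:355]
A=cv2.resize(a,None,fx=4,fy=4,interpolation=2);B=cv2.resize(b,(400,279),interpolation=2)
C=np.zeros((400,800,3),np.uint8);C[:,:400]=A;C[:279,400:]=B
cv2.imwrite('pics/c7.png',C); print(avg(4))
E
```

```text
(array([-0.33, -0.23, -0.28]), array([ 0.3767, -0.311 ,  0.1917]), 18.65)
```

View pics/c7.png

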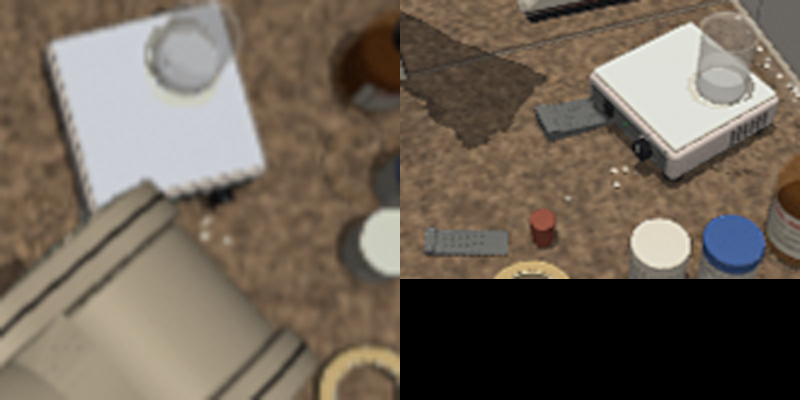

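The side view is unchanged: the wedge is still at crop (537..605,118) under the corner, the beaker is upright and the arm is clear. Handing in.

```bash
python3 -c "
from h import *
a,b=load('s4')['color'],load('s5')['color']
print(np.abs(a[205:250,245:350].astype(int)-b[205:250,245:350]).mean())
print(ticket.close_job())"
```

```text
2.1640917107583775
the job is handed in; nothing more can be done
None
```

The job is handed in at about 19 s of the 61 s allowed. The larger grey wedge is under the stirrer's bare front left foot, and the corner no longer gives. No verdict was reported.

- **Wedge:** I pushed it with the shut fingertips, thin end first, until the push rose to about 5 N, then let go. From the pictures, the foot sits about 18–20 mm ahead of the wedge's middle and within about 5 mm of its centre line.
- **Press test:** I pressed on the top above that corner with about 11 N. The fingertips stayed at 0.0507–0.0508 m, so the corner did not give. I then backed away to about 0.19 m up with the force reading back at zero.
- **Last pictures:** The stirrer, wedge, beaker and the objects in view show no visible movement before and after the press, and nothing was picked up.
- **Not measured directly:** I had no reading of the load the wedge carries after release or of the stirrer's exact tilt. Both are inferred from the pushing and pressing forces and the pictures. In the last top view the arm hid the wedge, so its final position was checked in the side view only.

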